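# True up the row of batteries on the charging board

## Task

Take the aluminium straightedge from the rubber mat by its wooden handle and use its blade to push the three batteries squarely back on the plywood charging board, until their near ends stand in one straight line, flush with the board's near edge. Push with the straightedge only: do not touch the batteries with the gripper or arm, and leave the glass flask, bit holder and bottle as they are. Then stand the straightedge back in the middle of the rubber mat, along its length, and let go.

Things in the scene. Friction and masses are not known exactly. Their poses are not given: they have to be found in the camera images.
- straightedge_handle (a point): centre of the straightedge's wooden handle, 89 mm above its underside: a level bar 24 mm thick (x), 110 mm long (y), 52 mm high (63 to 115 mm above the underside) on two steel posts, free on both sides. Axes: z up, y along the tool, x forwards from handle to blade. The tool weighs 0.4 kg and stands by itself
- straightedge_blade (a point): middle of the lower edge of the straightedge's flat pushing face, at its underside, 45 mm forwards (+x) of the handle's centre; axes as the handle's. The aluminium blade is 280 mm long (y) and rises upright 70 mm from here; the foot plate, 5 mm thick, reaches 75 mm backwards (-x) from here along the whole length. Pushing all three batteries takes about 8 to 20 N
- mat: black rubber mat fixed on the table, 110 mm (x) by 330 mm (y), 3 mm thick; origin centre of its underside on the table. The straightedge starts standing on it, along its y
- board_edge (a point): middle of the near top edge of the fixed plywood charging board; the board is 12 mm thick and lies on the table. x is level and points from the near edge into the board (the way to push, square to the edge), y runs along the near edge; 320 mm long (y), 100 mm deep (x). Below this edge the board's front is upright down to the table, so a low blade stops against it
- battery_1: black motorcycle battery, 77 mm wide, 118 mm long, 93 mm high, standing on the board with a narrow end towards the robot and jutting over the board's near edge; light (0.3 to 0.55 kg). Origin: centre of its underside. z up, y along its length; its +y end is the end facing the robot, a plain upright face 58 mm from the origin and 66 mm high (a rim above that may stand 1 mm proud)
- battery_2: black motorcycle battery, 74 mm wide, 117 mm long, 104 mm high, standing on the board with a narrow end towards the robot and jutting over the board's near edge; light (0.3 to 0.55 kg). Origin: centre of its underside. z up, y along its length; its +y end is the end facing the robot, a plain upright face 58 mm from the origin and 74 mm high (a rim above that may stand 1 mm proud)
- battery_3: black motorcycle battery, 70 mm wide, 113 mm long, 86 mm high, the smallest, standing on the board with a narrow end towards the robot and jutting over the board's near edge; light (0.3 to 0.55 kg). Origin: centre of its underside. z up, y along its length; its +y end is the end facing the robot, a plain upright face 56 mm from the origin and 61 mm high (a rim above that may stand 1 mm proud)
- oil_flask: small round glass flask with ball stopper, 60 mm wide, 106 mm tall; origin centre of underside
- bit_jar: round holder full of screwdriver bits, 47 mm wide, 86 mm tall; origin centre of underside
- demin_bottle: one-litre bottle, 95 mm wide, 182 mm tall; origin centre of underside

How it is judged:
On the way, in this order (a step that is already met when the one before it is completed fails the run):
1. the straightedge has been taken off the mat (horizontal distance between straightedge_handle and mat above 0.15 m), for 0.1 s.
2. all three batteries stand square with their near ends flush with the board's near edge (x of battery_1 in the frame of board_edge between 0.053 and 0.063 m and y of battery_1 in the frame of board_edge between -0.15 and 0.15 m and angle between the y axis of each of battery_1, battery_2, battery_3 and the x axis of board_edge, either way round below 0.07 rad and angle between each of battery_1, battery_2, battery_3's own z axis and vertical below 0.05 rad and x of battery_2 in the frame of board_edge between 0.053 and 0.063 m and y of battery_2 in the frame of board_edge between -0.15 and 0.15 m and x of battery_3 in the frame of board_edge between 0.051 and 0.061 m and y of battery_3 in the frame of board_edge between -0.15 and 0.15 m), for 0.2 s.
At the end, for the whole second after the job is handed in: batteries upright on the board, near ends within 5 mm of flush with its near edge, square within 4 degrees; straightedge upright on the mat, handle centre within 25 mm of the mat's middle across it and 30 mm along it and within 14 degrees of the mat's length (all of step 2 and x of straightedge_handle in the frame of mat between -0.025 and 0.025 m and y of straightedge_handle in the frame of mat between -0.03 and 0.03 m and height (world z) of straightedge_handle between 0.086 and 0.098 m and angle between straightedge_handle's own z axis and vertical below 0.08 rad and angle between the y axis of straightedge_handle and the y axis of mat, either way round below 0.25 rad); the robot touches nothing.
It fails at once if the gripper or arm touches a battery (contact force between any of the fingers, the arm and battery_1 above 1 N or contact force between any of the fingers, the arm and battery_2 above 1 N or contact force between any of the fingers, the arm and battery_3 above 1 N).
It fails at once if a battery is tipped (angle between any of battery_1, battery_2, battery_3's own z axis and vertical above 0.35 rad).
It fails at once if a bystander (flask, bit holder or bottle) is moved by more than 15 mm (distance of any of oil_flask, bit_jar, demin_bottle from where it was at the start of the episode above 0.015 m).
It also fails if it takes over 59 s, if anything falls off the work surface, if the arm or the gripper's body presses on something with over 40 N, if the wrist force passes 120 N, or if a joint passes its speed limit or range.

## Robot

A 6-joint arm with a two-finger parallel gripper is mounted at the origin on the work surface; the furniture and walls round the work are solid. World frame = base frame: x ahead of the robot, y to its left, z up, the work surface at z = 0. Lengths are in m, angles in rad, forces in N, time in s.
With the tool pointing down it reaches from about 0.3 to 0.775 m from the base axis. Payload 14.6 kg.
Tool frame: the origin (TCP) lies at the centre of the arm's flange, where the gripper is bolted on; the fingertips stand 199 mm ahead of it and the grasp point (between the pads) lies ctrl.tcp_to_grasp ahead of it (ctrl.tcp_to_grasp is the distance from the TCP to the grasp point, in m); z points along the fingers, y is the line along which they close (so a half turn about z gives the same grasp; the last joint's range is limited). The gripper opens to 94 mm and grips with 3 to 60 N. Pads are 16 mm wide; open, the fingers measure 119 mm over their backs; the gripper's body (75 mm by 177 mm) begins 78 mm behind the grasp point.
Start: joints at [-1.176, 0.3, 1.521, -0, 1.321, -0.067], TCP at [0.245, -0.492, 0.405] pointing down, gripper open.
Joint ranges: [-3.03, 3.03], [-0.79, 2.21], [0.23, 2.52], [-1.04, 4.18], [0, 3.07], [-2.55, 2.55]. Speed limits (rad/s): [2.22, 2.22, 2.57, 3.14, 3.14, 3.14].

## Interface

Orientations are given as [roll, pitch, yaw] about the fixed x, y, z axes, in that order (R = Rz(yaw) Ry(pitch) Rx(roll)).
In Python, from station import ctrl gives the robot as it stands. The module is installed in compiled form; this text tells all that it offers.
- The arm moves only by the shell command python3 -m jog 'ROWS' [OPENING] [FORCE]. ROWS is JSON, a list of rows, each a list of 6 numbers: the shift along the tool's x, y, z in cm, then the turn, a rotation vector about the tool's x, y, z in rad. In form: [[tx, ty, tz, ax, ay, az], ...]. A call has 1 to 8 rows; each row is the pose to reach, as a shift and turn from the pose commanded when the call began, along the tool's axes at that moment; what a row does not reach only later rows make up. A row lasts 1/10 s, in which the tool goes at most 50 mm and 8.59 degrees, less where a joint would pass 70% of its speed; a pose out of reach is approached as far as the arm can. A call with a gripper value outside its range is refused whole. OPENING is the opening in per cent of the stroke, from 0 (shut) to 100 (fully open), set as the call begins (- or left out, the last holds). The fingers move at their own pace and stop on an object; FORCE is the grip in N (left out, the last holds). Time passes only in rows, so rows that repeat a pose let the fingers close. It gives the time, the measured TCP pose, the force, the opening and the grip force at its end, in the units of the state.
- ctrl.get_obs(): the state, without advancing time (a new reading comes with each control period).
- ctrl.camera(name): name is "scene" or "top" or "wrist"; returns a dict with "img" (400x640x3 uint8, blue, green, red), "intrinsics" (3x3 intrinsics, pixels), "R" (3x3) and "t" (3): a world point X has camera coordinates R X + t. Camera axes: x right, y down, z forward; pixel columns grow to the right and rows downward; lengths in m; the calibration is good to about 2 mm. A picture is of the moment at which its call begins. There is no depth.
- ctrl.hand_in(): hands the job in; it is judged then, once.
The state is a dict: "time_s": time; "qpos": joint angles; "joint_vel": joint speeds; "tau": joint torques, N m; "ee_pos": TCP position; "eef_rot": TCP orientation; "force": force on the tool from outside, world axes, zero at the start; "moment": the same for the moment, N m; "grip_width": finger opening in m; "grip_force": force on a finger pad.
Only numpy, scipy, OpenCV 4.12 (cv2) and the standard library are available. Lean on these libraries where they do the work, as an engineer would, in place of code of your own. Each camera call takes 0.05 s, during which the arm holds its last target. There are 200 camera calls.

## Working session

There is one attempt and no reset: what is moved stays moved. The work goes in short steps, Python scripts to look and compute and a shell command to move; the robot and the scene stay as the last step left them, time stands still between calls to the robot, and variables do not carry over. Pictures are saved under pics/ and viewed, at most 11 in all, crops included, and the job is handed in when it is done.

```bash
mkdir -p pics
cat > h.py <<'E'
import numpy as np,cv2
from station import ctrl
def snap(n,f):
    c=ctrl.camera(n); cv2.imwrite(f'pics/{f}.png',c['img']); np.savez(f'pics/{f}.npz',K=c['intrinsics'],R=c['R'],t=c['t']); return c
def load(f):
    d=np.load(f'pics/{f}.npz'); return d['K'],d['R'],d['t']
def ray(f,u,v,z):
    K,R,t=load(f); o=-R.T@t; d=R.T@np.linalg.solve(K,[u,v,1]); return o+d*(z-o[2])/d[2]
def proj(f,X):
    K,R,t=load(f); p=K@(R@np.array(X)+t); return p[:2]/p[2]
E
python3 - <<'E'
from h import *
for n in('top','scene'):
    c=snap(n,n+'0'); print(n,-c['R'].T@c['t'])
o=ctrl.get_obs(); print(o['time_s'],o['ee_pos'],o['eef_rot'],ctrl.tcp_to_grasp,o['grip_width'])
E
```

```text
top [0.32232011 0.04242746 1.30035643]
scene [-0.60916874 -0.6465546   0.76596675]
0.1 [ 0.24505535 -0.49234962  0.40414807] [-3.14055545e+00 -5.85121294e-05  4.61806676e-01] 0.1804 0.09395179086634813
```

View pics/top0.png

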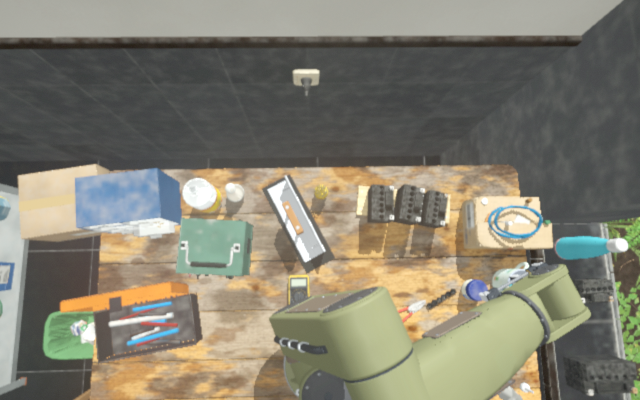

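View pics/scene0.png

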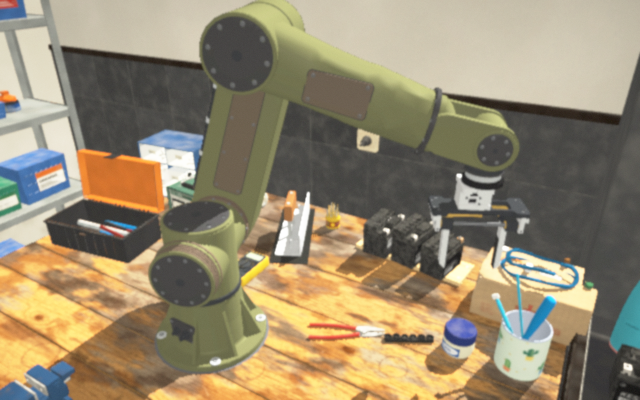

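The top picture shows the mat and straightedge around (297,220) and the board with three batteries around (405,205). Zooming in.

Run:
```python
from h import *
i=cv2.imread('pics/top0.png')[165:280,255:460]
cv2.imwrite('pics/c1.png',cv2.resize(i,None,fx=3.9,fy=3.9,interpolation=cv2.INTER_CUBIC))
i=cv2.imread('pics/scene0.png')[170:300,250:480]
cv2.imwrite('pics/c2.png',cv2.resize(i,None,fx=3.4,fy=3.4,interpolation=cv2.INTER_CUBIC))
```

```text
(no output)
```

View pics/c1.png

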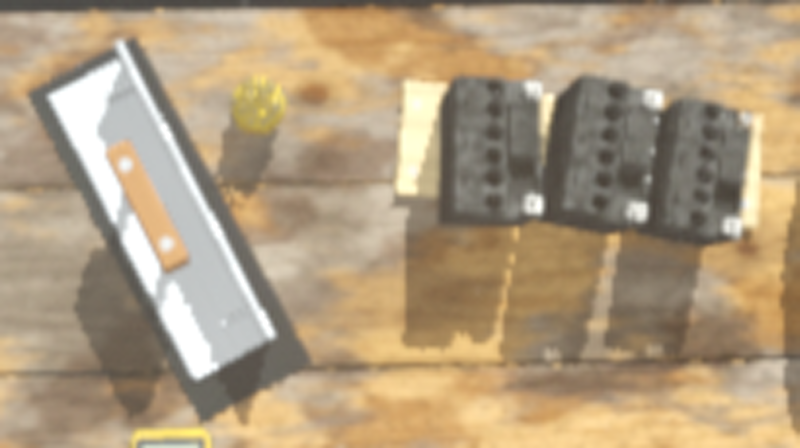

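View pics/c2.png

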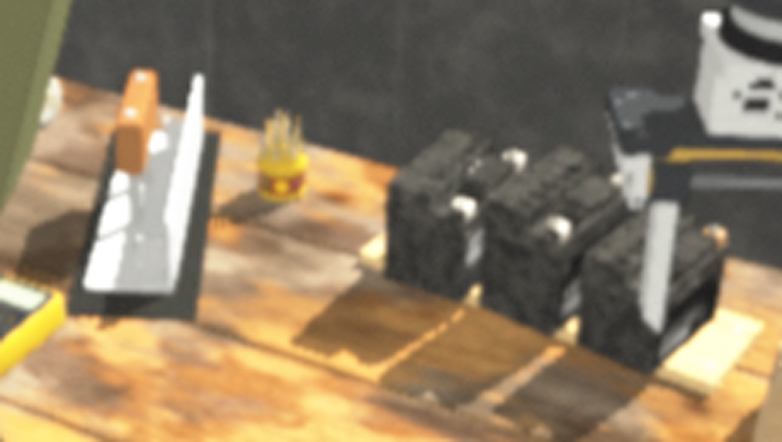

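The crop shows the handle (orange, crop 107–190 × 138–272), blade on its right side, mat corners at (30,93),(125,40),(310,362),(203,418), bit holder at (258,105), board corners at (403,80),(397,197),(762,115),(755,235).

Run:
```python
from h import *
P=lambda u,v,z:ray('top0',255+u/3.9,165+v/3.9,z).round(4)
m=[P(*p,0.003) for p in[(30,93),(125,40),(310,362),(203,418)]]
print('mat',m,np.mean(m,0))
print('board',[P(*p,.012) for p in[(403,80),(397,197),(762,115),(755,235)]])
i=cv2.imread('pics/top0.png');h=cv2.cvtColor(i,cv2.COLOR_BGR2HSV)[190:240,275:310]
k=cv2.inRange(h,(5,110,120),(20,255,255))
n,l,s,c=cv2.connectedComponentsWithStats(k);b=1+np.argmax(s[1:,4]);print(s[b],c[b]+[275,190])
r=cv2.minAreaRect(np.argwhere(l==b)[:,::-1].astype(np.float32)+[275,190]);
for p in cv2.boxPoints(((r[0]),r[1],r[2])):print(ray('top0',*p,.118).round(4))
print('handle',ray('top0',*r[0],.118))
print('jar',P(258,105,.05))
c=snap('wrist','w0')
```

```text
mat [array([0.5792, 0.1951, 0.003 ]), array([0.6259, 0.1106, 0.003 ]), array([ 0.3378, -0.0466,  0.003 ]), array([0.2921, 0.0468, 0.003 ])] [0.45875  0.076475 0.003   ]
board [array([ 0.5836, -0.1357,  0.012 ]), array([ 0.4791, -0.1265,  0.012 ]), array([ 0.5465, -0.4549,  0.012 ]), array([ 0.4396, -0.4406,  0.012 ])]
[12 20  9 16 38] [291.23684211 216.68421053]Traceback (most recent call last):
  File "<stdin>", line 9, in <module>
cv2.error: OpenCV(4.12.0) /io/opencv/modules/imgproc/src/convhull.cpp:143: error: (-215:Assertion failed) total >= 0 && (depth == CV_32F || depth == CV_32S) in function 'convexHull'
```

Run:
```python
from h import *
P=lambda u,v,z:ray('top0',255+u/3.9,165+v/3.9,z).round(4)
print('handle',P(148,205,.118),P(118,142,.118),P(180,267,.118),'jar',P(258,105,.05))
c=snap('wrist','w0'); print(-c['R'].T@c['t'],c['R'])
```

```text
handle [0.4635 0.0875 0.118 ] [0.515 0.111 0.118] [0.4134 0.0626 0.118 ] jar [ 0.5561 -0.005   0.05  ]
[ 0.30551457 -0.461199    0.38467762] [[ 0.44603187 -0.89501637 -0.00112894]
 [-0.87041902 -0.43406676  0.23228599]
 [-0.2083898  -0.10262431 -0.97264688]]
```

View pics/w0.png

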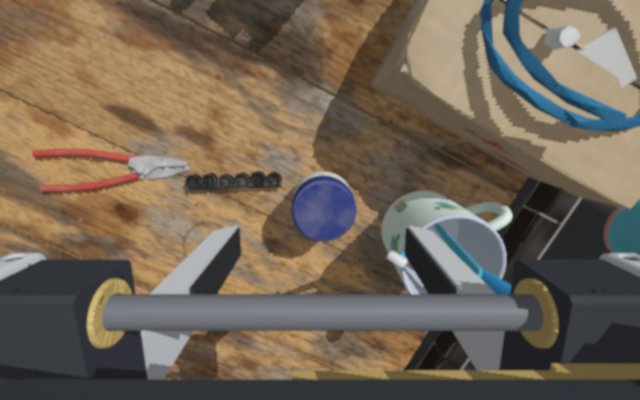

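The wrist view shows pliers, cap and box, no batteries; I turn and shift it over the board.

```bash
python3 -m jog '[[4,-3.5,-1,0,0,0.13],[8,-7,-2,0,0,0.26],[12.5,-10.7,-3.5,0,0,0.4],[16.6,-14.3,-4.5,0,0,0.54],[16.6,-14.3,-4.5,0,0,0.56],[16.6,-14.3,-4.5,0,0,0.56],[16.6,-14.3,-4.5,0,0,0.56],[16.6,-14.3,-4.5,0,0,0.56]]' 65
python3 - <<'E'
from h import *
snap('wrist','w1')
E
```

```text
time_s: 0.95
ee_pos: [0.3297, -0.2911, 0.4492]
eef_rot: [-3.141, 0.001, -0.098]
force: [-0.7, 0.7, -0.1]
grip_width: 0.0609
grip_force: 0.0
```

View pics/w1.png

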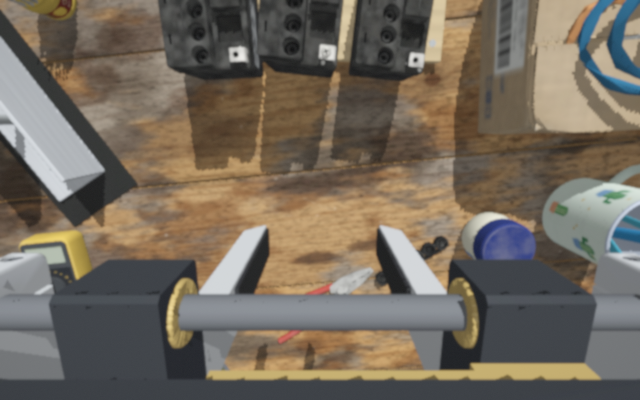

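The view shows the batteries' near ends at rows ~70 (x 165–440); moving 9 cm forward for the whole board.

```bash
python3 -m jog '[[4,0,0,0,0,0],[8,0,0,0,0,0],[11,0,0,0,0,0],[11,0,0,0,0,0],[11,0,0,0,0,0],[11,0,0,0,0,0]]'
python3 - <<'E'
from h import *
c=snap('wrist','w2'); i=c['img'][0:270,60:460]; cv2.imwrite('pics/w2c.png',cv2.resize(i,None,fx=2,fy=2,interpolation=cv2.INTER_CUBIC))
E
```

```text
time_s: 1.6
ee_pos: [0.4386, -0.3017, 0.4495]
eef_rot: [-3.141, 0.0, -0.099]
force: [-0.1, -0.1, 0.2]
grip_width: 0.0607
grip_force: 0.0
```

View pics/w2c.png

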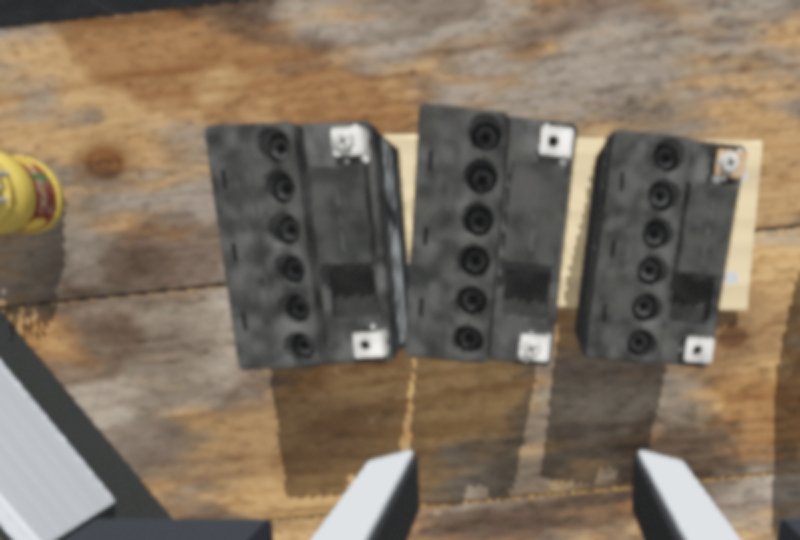

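The crop shows three batteries, board near edge at (560,306)–(748,310), far edge (390,133)–(763,140), battery near top corners around (240,368),(395,358); (410,357),(550,363); (578,355),(712,362).

Run:
```python
from h import *
P=lambda u,v,z:ray('w2',60+u/2,v/2,z)
a,b,c,d=[P(*p,.012) for p in[(560,306),(748,310),(390,133),(763,140)]]
print(a.round(4),b.round(4),c.round(4),d.round(4))
for p,q in((a,b),(c,d)): v=p-q; print('yaw',np.degrees(np.arctan2(v[1],v[0]))-90)
y=np.radians(-6.2);X=np.array([np.cos(y),np.sin(y)]);Y=np.array([-X[1],X[0]])
E=b[:2]+.16*Y; E2=d[:2]+.16*Y-.1*X; print('edge',E,E2)
for n,z,pts in((1,.105,[(208,127),(240,368),(395,358)]),(2,.116,[(420,104),(410,357),(550,363),(577,122)]),(3,.098,[(612,132),(578,355),(712,362),(745,145)])):
    for p in pts:
        w=P(*p,z)[:2]; print(n,((w-E)@X).round(4),((w-E)@Y).round(4))
```

```text
[ 0.4645 -0.3251  0.012 ] [ 0.4503 -0.4423  0.012 ] [ 0.5757 -0.2339  0.012 ] [ 0.5501 -0.4532  0.012 ]
yaw -6.864402235183917
yaw -6.658721633302633
edge [ 0.46762972 -0.2832777 ] [ 0.46791644 -0.28337446]
1 0.0901 0.1263
1 -0.0222 0.1218
1 -0.0164 0.0444
2 0.0988 0.0272
2 -0.0139 0.035
2 -0.0162 -0.0321
2 0.0921 -0.0421
3 0.0908 -0.0599
3 -0.0152 -0.047
3 -0.0181 -0.1151
3 0.0857 -0.1228
```

```bash
python3 -m jog '[[0,-4.9,0,0,0,-0.07],[0,-9.8,0,0,0,-0.14],[0,-14.7,0,0,0,-0.21],[0,-19.6,0,0,0,-0.28],[-0.5,-24.5,0,0,0,-0.35],[-1,-29.4,0,0,0,-0.42],[-1.4,-34.3,0,0,0,-0.5],[-1.4,-39,0,0,0,-0.57]]'
python3 -m jog '[[0,0,0,0,0,0],[0,0,0,0,0,0],[0,0,0,0,0,0],[0,0,0,0,0,0]]'
python3 - <<'E'
from h import *
c=snap('wrist','w3')
E
```

```text
time_s: 2.45
ee_pos: [0.4626, 0.0897, 0.4503]
eef_rot: [3.141, -0.001, 0.474]
force: [0.6, -1.3, 0.4]
grip_width: 0.0611
grip_force: 0.0
time_s: 2.85
ee_pos: [0.4637, 0.087, 0.4498]
eef_rot: [3.141, -0.0, 0.469]
force: [1.0, -0.0, 0.3]
grip_width: 0.0608
grip_force: 0.0
```

View pics/w3.png

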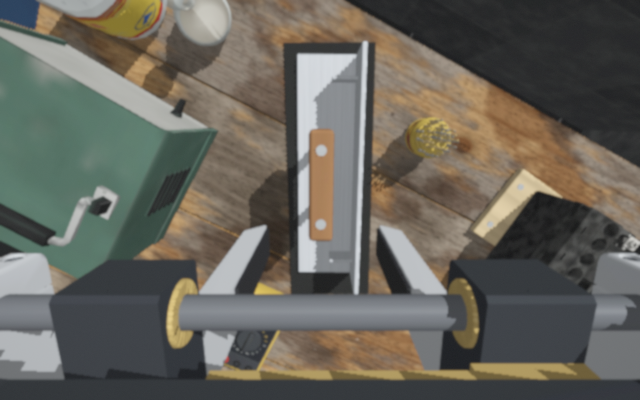

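Handle top is seen at (310–333, 130–240), mat far corners (285,43),(375,42); the bit holder is at (430,137), clear of the fingers.

Run:
```python
from h import *
i=cv2.imread('pics/w3.png');h=cv2.cvtColor(i,cv2.COLOR_BGR2HSV)
k=cv2.inRange(h,(5,90,90),(18,255,255));k[:120]=0;k[250:]=0;k[:,:300]=0;k[:,345:]=0
k=cv2.morphologyEx(k,cv2.MORPH_CLOSE,np.ones((9,9)))
c=max(cv2.findContours(k,0,2)[0],key=cv2.contourArea);r=cv2.minAreaRect(c);b=cv2.boxPoints(r);print(b)
W=np.array([ray('w3',*p,.118) for p in b]);m=W.mean(0);print('handle',m)
s=[W[j]-W[j-1] for j in range(4)];v=max(s,key=np.linalg.norm);print(np.linalg.norm(s,axis=1),np.degrees(np.arctan2(v[1],v[0])))
M=[ray('w3',*p,.003) for p in[(285,43),(375,42)]];print('mat far',M,np.linalg.norm(M[0]-M[1]))
d=M[0]-M[1];n=np.array([d[1],-d[0],0])/np.linalg.norm(d)
print(np.degrees(np.arctan2(n[1],n[0])),'matc',np.mean(M,0)-.165*n)
for u in(287,289,291):print(u,ray('w3',u,150,.003),ray('w3',u,250,.003))
o=ctrl.get_obs();yw=o['eef_rot'][2];d=(m-o['ee_pos']);print('tx,ty cm',100*(d[0]*np.cos(yw)+d[1]*np.sin(yw)),100*(d[0]*np.sin(yw)-d[1]*np.cos(yw)),yw,o['ee_pos'])
```

```text
[[310. 129.]
 [333. 129.]
 [333. 239.]
 [310. 239.]]
handle [0.46939812 0.09179061 0.118     ]
[0.10718075 0.02118769 0.10718025 0.02291343] 26.42890273639526
mat far [array([0.58433073, 0.19909151, 0.003     ]), array([0.63380038, 0.10410923, 0.003     ])] 0.10709285412140838
27.51186545365247 matc [0.46272454 0.07538154 0.003     ]
287 [0.47131207 0.14253149 0.003     ] [0.34820157 0.08379334 0.003     ]
289 [0.4724701  0.14025116 0.003     ] [0.349446   0.08134274 0.003     ]
291 [0.47362813 0.13797082 0.003     ] [0.35069043 0.07889215 0.003     ]
tx,ty cm 0.7187588228817395 -0.15804284757037912 0.4695092969818979 [0.46370336 0.08712919 0.44976246]
```

```bash
python3 -m jog '[[0.7,-0.15,4,0,0,0],[0.7,-0.15,8,0,0,0],[0.7,-0.15,12,0,0,0],[0.7,-0.15,15,0,0,0],[0.7,-0.15,17.4,0,0,0],[0.7,-0.15,17.4,0,0,0],[0.7,-0.15,17.4,0,0,0],[0.7,-0.15,17.4,0,0,0]]'
python3 -m jog '[[0,0,0,0,0,0],[0,0,0,0,0,0],[0,0,0,0,0,0],[0,0,0,0,0,0],[0,0,0,0,0,0],[0,0,0,0,0,0],[0,0,0,0,0,0],[0,0,0,0,0,0]]' 10 55
```

```text
time_s: 3.7
ee_pos: [0.4697, 0.0926, 0.2772]
eef_rot: [3.141, -0.002, 0.471]
force: [0.4, -0.1, -0.1]
grip_width: 0.0611
grip_force: 0.0
time_s: 4.5
ee_pos: [0.4693, 0.0928, 0.2756]
eef_rot: [-3.142, 0.0, 0.472]
force: [0.7, -0.9, -1.1]
grip_width: 0.0236
grip_force: 55.0
```

```bash
python3 - <<'E'
from h import *
for n,p,z in(('pliers',(372,270),.01),('rail',(440,245),.01),('rail0',(380,278),.01),('cap',(470,235),.03),('meter',(85,235),.02)):print(n,ray('w1',*p,z))
E
python3 -m jog '[[0,0,-2,0,0,0],[0,0,-5,0,0,0],[0,0,-8,0,0,0],[0,0,-11,0,0,0],[0,0,-13,0,0,0],[0,0,-13,0,0,0],[0,0,-13,0,0,0]]'
python3 -m jog '[[-1,-0.5,0,0,0,0.03],[-3,2,0,0,0,-0.06],[-5,4,0,0,0,-0.15],[-7,6,0,0,0,-0.23],[-9,8,0,0,0,-0.31],[-11,10,0,0,0,-0.4],[-13,12,0,0,0,-0.47],[-14.1,12.8,0,0,0,-0.49]]'
```

```text
pliers [ 0.19213657 -0.34460091  0.01      ]
rail [ 0.21956534 -0.43792966  0.01      ]
rail0 [ 0.17912703 -0.35482891  0.01      ]
cap [ 0.23784217 -0.46935338  0.03      ]
meter [0.28289608 0.02570204 0.02      ]
time_s: 5.2
ee_pos: [0.4691, 0.0928, 0.4045]
eef_rot: [-3.141, 0.001, 0.472]
force: [-0.1, -0.5, -4.4]
grip_width: 0.0232
grip_force: 54.9
time_s: 6.0
ee_pos: [0.4012, -0.0868, 0.4039]
eef_rot: [-3.139, 0.001, 0.963]
force: [0.6, -0.1, -3.7]
grip_width: 0.0235
grip_force: 54.9
```

```bash
python3 -m jog '[[-2.4,0.6,0,0,0,-0.06],[-4.8,1.2,0,0,0,-0.12],[-7.2,1.8,0,0,0,-0.19],[-9.6,2.4,0,0,0,-0.25],[-12,3,0,0,0,-0.31],[-14.4,3.6,0,0,0,-0.37],[-16.8,4.2,0,0,0,-0.44],[-18.5,4.65,0,0,0,-0.49]]'
python3 -m jog '[[0,0,2,0,0,0],[0,0,5,0,0,0],[0,0,8,0,0,0],[0,0,10,0,0,0],[0,0,11,0,0,0],[0,0,11,0,0,0],[0,0,11,0,0,0],[0,0,11,0,0,0]]'
python3 - <<'E'
from h import *
for n in('top','scene','wrist'): snap(n,n+'4')
a=cv2.imread('pics/top4.png')[160:290,320:480];b=cv2.imread('pics/scene4.png')[160:330,280:480]
f=lambda i:cv2.resize(i,(400,int(400*i.shape[0]/i.shape[1])),interpolation=cv2.INTER_CUBIC)
a,b=f(a),f(b);h=max(a.shape[0],b.shape[0])
p=lambda i:cv2.copyMakeBorder(i,0,h-i.shape[0],0,0,0)
cv2.imwrite('pics/c4.png',np.hstack([p(a),p(b)]))
E
```

```text
time_s: 6.8
ee_pos: [0.3335, -0.2647, 0.4038]
eef_rot: [-3.139, -0.002, 1.454]
force: [0.9, 0.5, -3.2]
grip_width: 0.0236
grip_force: 54.9
time_s: 7.6
ee_pos: [0.3343, -0.2637, 0.2964]
eef_rot: [3.14, 0.001, 1.452]
force: [0.2, -0.1, -3.6]
grip_width: 0.0237
grip_force: 54.9
```

View pics/c4.png

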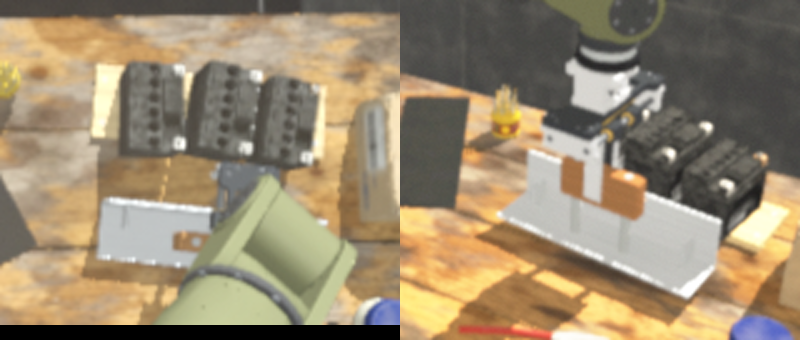

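The tool is held level and parallel to the board, blade facing the batteries. Lower and advance.

```bash
python3 -m jog '[[0,0,1,0,0,0],[0,0,1.7,0,0,0],[0,0,1.7,0,0,0],[0,1.5,1.7,0,0,0],[0,3.5,1.7,0,0,0],[0,5,1.7,0,0,0],[0,5.5,1.7,0,0,0],[0,5.5,1.7,0,0,0]]'
python3 -m jog '[[0,0.3,0,0,0,0],[0,0.6,0,0,0,0],[0,0.9,0,0,0,0],[0,1.2,0,0,0,0],[0,1.5,0,0,0,0],[0,1.8,0,0,0,0],[0,2,0,0,0,0],[0,2,0,0,0,0]]'
```

```text
time_s: 8.55
ee_pos: [0.3889, -0.2701, 0.2784]
eef_rot: [-3.141, -0.0, 1.452]
force: [-0.0, -0.3, -3.8]
grip_width: 0.0241
grip_force: 54.9
time_s: 9.35
ee_pos: [0.4084, -0.2726, 0.2784]
eef_rot: [-3.139, -0.0, 1.452]
force: [-6.7, 0.7, -1.6]
grip_width: 0.0235
grip_force: 55.0
```

```bash
python3 -m jog '[[0,0.2,0,0,0,0],[0,0.4,0,0,0,0],[0,0.6,0,0,0,0],[0,0.8,0,0,0,0],[0,1,0,0,0,0],[0,1.1,0,0,0,0],[0,1.1,0,0,0,0]]'
python3 -m jog '[[0,0.1,0,0,0,0],[0,0.2,0,0,0,0],[0,0.3,0,0,0,0],[0,0.3,0,0,0,0]]'
python3 - <<'E'
from h import *
for n in('top','wrist'): snap(n,n+'5')
a=cv2.imread('pics/top5.png')[170:260,330:460];b=cv2.imread('pics/wrist5.png')
f=lambda i:cv2.resize(i,(400,int(400*i.shape[0]/i.shape[1])),interpolation=cv2.INTER_CUBIC)
a,b=f(a),f(b);h=max(a.shape[0],b.shape[0])
p=lambda i:cv2.copyMakeBorder(i,0,h-i.shape[0],0,0,0)
cv2.imwrite('pics/c5.png',np.hstack([p(a),p(b)]))
E
```

```text
time_s: 10.05
ee_pos: [0.4191, -0.2739, 0.2784]
eef_rot: [-3.139, -0.0, 1.451]
force: [-10.3, 0.3, 0.2]
grip_width: 0.024
grip_force: 55.0
time_s: 10.45
ee_pos: [0.422, -0.2742, 0.2784]
eef_rot: [-3.139, -0.001, 1.451]
force: [-10.4, 0.8, 0.5]
grip_width: 0.0237
grip_force: 55.0
```

```bash
for k in 1; do python3 -m jog '[[0,0.05,0,0,0,0],[0,0.1,0,0,0,0],[0,0.1,0,0,0,0]]'; done
python3 -m jog '[[0,0.05,0,0,0,0],[0,0.1,0,0,0,0],[0,0.1,0,0,0,0]]'
python3 -m jog '[[0,0.05,0,0,0,0],[0,0.1,0,0,0,0],[0,0.1,0,0,0,0]]'
```

```text
time_s: 10.85
ee_pos: [0.4229, -0.2743, 0.2784]
eef_rot: [-3.138, -0.001, 1.451]
force: [-12.1, 1.3, 1.2]
grip_width: 0.0238
grip_force: 55.0
time_s: 11.15
ee_pos: [0.4239, -0.2744, 0.2784]
eef_rot: [-3.138, -0.001, 1.451]
force: [-10.9, 1.6, 1.8]
grip_width: 0.0235
grip_force: 55.0
time_s: 11.45
ee_pos: [0.4247, -0.2747, 0.2784]
eef_rot: [-3.137, -0.0, 1.452]
force: [-13.6, -0.1, 3.5]
grip_width: 0.0236
grip_force: 55.0
```

```bash
python3 -m jog '[[0,0.05,0,0,0,0],[0,0.1,0,0,0,0],[0,0.1,0,0,0,0]]'
python3 -m jog '[[0,0.05,0,0,0,0],[0,0.1,0,0,0,0],[0,0.1,0,0,0,0]]'
```

```text
time_s: 11.75
ee_pos: [0.4255, -0.2749, 0.2785]
eef_rot: [-3.137, -0.0, 1.452]
force: [-17.0, -1.0, 5.3]
grip_width: 0.0238
grip_force: 55.0
time_s: 12.05
ee_pos: [0.4262, -0.275, 0.2784]
eef_rot: [-3.135, -0.0, 1.453]
force: [-22.4, -1.5, 7.3]
grip_width: 0.0234
grip_force: 55.1
```

```bash
python3 -m jog '[[0,-0.5,0,0,0,0],[0,-2,0,0,0,0],[0,-4,0,0,0,0],[0,-6.5,0,0,0,0],[0,-9,0,0,0,0],[0,-9.5,0,0,0,0],[0,-9.5,0,0,0,0]]'
python3 -m jog '[[0,0,-3,0,0,0],[0,0,-6,0,0,0],[0,0,-9,0,0,0],[0,0,-12.5,0,0,0],[0,0,-12.5,0,0,0],[0,0,-12.5,0,0,0]]'
python3 - <<'E'
from h import *
o=ctrl.get_obs();p,y=o['ee_pos'],o['eef_rot'][2];d=np.array([.462,.076])-p[:2];print(p,y,d)
for yy,D in((y,d/2),(y+(.475-y)/2,d/2)):print(100*(D[0]*np.cos(yy)+D[1]*np.sin(yy)),100*(D[0]*np.sin(yy)-D[1]*np.cos(yy)),'az',-(.475-y)/2)
E
```

```text
time_s: 12.75
ee_pos: [0.333, -0.2636, 0.279]
eef_rot: [3.141, 0.0, 1.451]
force: [0.8, -0.3, -3.6]
grip_width: 0.0238
grip_force: 54.9
time_s: 13.35
ee_pos: [0.3337, -0.2635, 0.4036]
eef_rot: [3.141, 0.001, 1.452]
force: [-1.1, -0.7, -4.4]
grip_width: 0.0237
grip_force: 54.9
[ 0.33368271 -0.26348405  0.40358245] 1.452167540654591 [0.12831729 0.33948405]
17.614227625641732 4.361863530517895 az 0.48858377032729555
17.600689676493584 -4.416173821143659 az 0.48858377032729555
```

```bash
python3 -m jog '[[2.2,0.5,0,0,0,0.06],[4.4,1.1,0,0,0,0.12],[6.6,1.6,0,0,0,0.18],[8.8,2.2,0,0,0,0.24],[11,2.7,0,0,0,0.3],[13.2,3.3,0,0,0,0.36],[15.4,3.9,0,0,0,0.43],[17.6,4.4,0,0,0,0.49]]'
python3 -m jog '[[2.4,-0.6,0,0,0,0.06],[4.8,-1.2,0,0,0,0.12],[7.2,-1.8,0,0,0,0.18],[9.6,-2.4,0,0,0,0.24],[12,-3,0,0,0,0.3],[14.4,-3.6,0,0,0,0.36],[16.4,-4.1,0,0,0,0.43],[17.6,-4.4,0,0,0,0.49]]'
python3 -m jog '[[0,0,0,0,0,0],[0,0,0,0,0,0],[0,0,3,0,0,0],[0,0,6,0,0,0],[0,0,9,0,0,0],[0,0,10.5,0,0,0],[0,0,11,0,0,0],[0,0,11,0,0,0]]'
python3 - <<'E'
from h import *
c=snap('wrist','w6'); snap('top','t6')
a=c['img'];b=cv2.imread('pics/t6.png')[150:290,250:460]
b=cv2.resize(b,(480,320),interpolation=cv2.INTER_CUBIC);a=cv2.resize(a[:,:],(320,320*400//640))
a=cv2.copyMakeBorder(a,0,120,0,0,0);cv2.imwrite('pics/c6.png',np.hstack([a,b]))
E
```

```text
time_s: 14.15
ee_pos: [0.3983, -0.0929, 0.4021]
eef_rot: [-3.139, 0.001, 0.959]
force: [-0.6, -1.1, -4.6]
grip_width: 0.0237
grip_force: 54.9
time_s: 14.95
ee_pos: [0.4629, 0.0771, 0.4018]
eef_rot: [-3.14, 0.002, 0.47]
force: [0.4, 0.3, -3.8]
grip_width: 0.0234
grip_force: 54.9
time_s: 15.75
ee_pos: [0.4623, 0.0751, 0.2933]
eef_rot: [-3.141, 0.001, 0.472]
force: [0.4, 0.1, -3.6]
grip_width: 0.0236
grip_force: 54.9
```

View pics/c6.png

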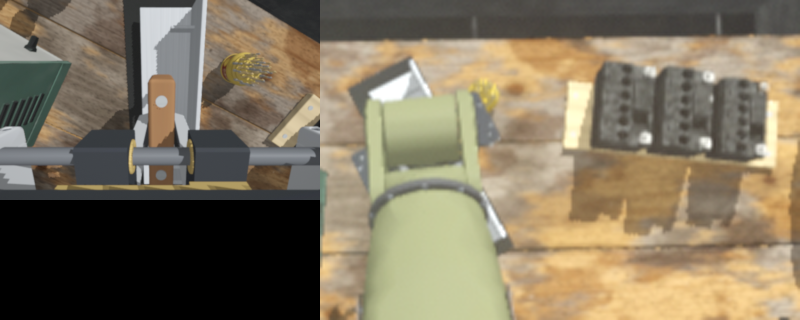

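The batteries now stand in line at the board's edge, and the tool hangs over the mat. Set it down.

```bash
python3 -m jog '[[0,0,0.6,0,0,0],[0,0,1.2,0,0,0],[0,0,1.5,0,0,0],[0,0,1.65,0,0,0],[0,0,1.75,0,0,0],[0,0,1.75,0,0,0],[0,0,1.75,0,0,0]]'
```

```text
time_s: 16.55
ee_pos: [0.4624, 0.0756, 0.2763]
eef_rot: [3.142, -0.0, 0.472]
force: [0.2, 0.4, -3.2]
grip_width: 0.024
grip_force: 54.9
```

```bash
python3 -m jog '[[0,0,0.1,0,0,0],[0,0,0.1,0,0,0],[0,0,0.1,0,0,0]]'
python3 -m jog '[[0,0,0,0,0,0],[0,0,0,0,0,0],[0,0,0,0,0,0],[0,0,0,0,0,0],[0,0,0,0,0,0],[0,0,0,0,0,0]]' 65
python3 -m jog '[[0,0,-2,0,0,0],[0,0,-5,0,0,0],[0,0,-9,0,0,0],[0,0,-13,0,0,0],[0,0,-17.4,0,0,0],[0,0,-17.4,0,0,0],[0,0,-17.4,0,0,0],[0,0,-17.4,0,0,0]]'
python3 - <<'E'
from h import *
c=snap('wrist','w7')
i=c['img'];h=cv2.cvtColor(i,cv2.COLOR_BGR2HSV)
k=cv2.inRange(h,(5,90,90),(18,255,255));k[:110]=0;k[260:]=0;k[:,:295]=0;k[:,345:]=0
k=cv2.morphologyEx(k,cv2.MORPH_CLOSE,np.ones((9,9)))
q=max(cv2.findContours(k,0,2)[0],key=cv2.contourArea);b=cv2.boxPoints(cv2.minAreaRect(q));print(b)
print('handle',np.mean([ray('w7',*p,.118) for p in b],0))
E
```

```text
time_s: 16.85
ee_pos: [0.4624, 0.0756, 0.2756]
eef_rot: [3.141, -0.001, 0.472]
force: [-1.4, -1.6, 5.0]
grip_width: 0.0235
grip_force: 55.0
time_s: 17.45
ee_pos: [0.4624, 0.0756, 0.2751]
eef_rot: [3.142, -0.0, 0.472]
force: [-0.7, 0.3, 0.9]
grip_width: 0.0608
grip_force: 0.0
time_s: 18.25
ee_pos: [0.4623, 0.0755, 0.4479]
eef_rot: [-3.141, 0.002, 0.472]
force: [0.2, 0.1, -0.8]
grip_width: 0.0607
grip_force: 0.0
[[312. 136.]
 [335. 136.]
 [335. 246.]
 [312. 246.]]
handle [0.46236959 0.07564813 0.118     ]
```

```bash
python3 -m jog '[[-2.4,4.1,0,0,0,0.07],[-4.8,8.2,0,0,0,0.14],[-7.2,12.3,0,0,0,0.21],[-9.6,16.4,0,0,0,0.28],[-12,20.5,0,0,0,0.35],[-14.4,24.6,0,0,0,0.42],[-16.8,28.7,0,0,0,0.5],[-19.25,32.5,0,0,0,0.57]]'
python3 -m jog '[[0,0,0,0,0,0],[0,0,0,0,0,0],[0,0,0,0,0,0],[0,0,0,0,0,0]]'
python3 - <<'E'
from h import *
c=snap('wrist','w8'); w=cv2.imread('pics/w7.png')
i=cv2.resize(c['img'][0:220,60:460],None,fx=1.5,fy=1.5,interpolation=cv2.INTER_CUBIC)
w=cv2.resize(w[0:320,230:430],(200,330));cv2.imwrite('pics/c8.png',np.hstack([i,w]))
E
```

```text
time_s: 19.1
ee_pos: [0.4382, -0.3036, 0.4478]
eef_rot: [-3.14, 0.002, -0.102]
force: [0.1, 0.2, 0.1]
grip_width: 0.0612
grip_force: 0.0
time_s: 19.5
ee_pos: [0.4389, -0.3004, 0.4491]
eef_rot: [-3.141, 0.0, -0.096]
force: [-0.5, -0.5, -0.3]
grip_width: 0.0612
grip_force: 0.0
```

View pics/c8.png

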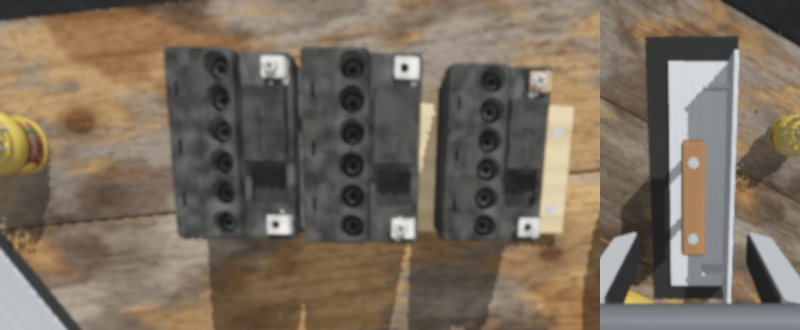

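The batteries are square with near top corners at rows 236–240; the straightedge stands on the mat. Checking numbers.

Run:
```python
from h import *
P=lambda u,v,z:ray('w8',60+u/1.5,v/1.5,z)[:2]
y=np.radians(-6.7);X=np.array([np.cos(y),np.sin(y)]);Y=np.array([-X[1],X[0]])
print('edge pts',P(425,231,.012),P(563,234,.012)); E=P(563,234,.012)+.16*Y;print(E)
for n,z,pts in((1,.105,[(166,48),(180,237),(296,236)]),(2,.116,[(302,48),(303,240),(416,240),(422,54)]),(3,.098,[(436,239),(540,240),(550,69)])):
    print(n,[(((P(*p,z)-E)@X).round(4),((P(*p,z)-E)@Y).round(4)) for p in pts])
M=[ray('w7',*p,.003)[:2] for p in[(275,37),(368,37)]];d=M[0]-M[1];n=np.array([d[1],-d[0]])/np.linalg.norm(d)
print(np.linalg.norm(d),np.degrees(np.arctan2(n[1],n[0])),'matc',np.mean(M,0)-.165*n)
```

```text
edge pts [ 0.46336011 -0.32781082] [ 0.44982131 -0.44253656]
[ 0.46848862 -0.28362926]
1 [(np.float64(0.1146), np.float64(0.1204)), (np.float64(0.0017), np.float64(0.1209)), (np.float64(0.0039), np.float64(0.0454))]
2 [(np.float64(0.1137), np.float64(0.0372)), (np.float64(0.0027), np.float64(0.0389)), (np.float64(0.0042), np.float64(-0.0322)), (np.float64(0.112), np.float64(-0.0323))]
3 [(np.float64(0.0031), np.float64(-0.0464)), (np.float64(0.0039), np.float64(-0.1157)), (np.float64(0.1093), np.float64(-0.1124))]
0.1096974819893244 27.050700451132382 matc [0.45991128 0.07690175]
```

```bash
python3 -c "
from station import ctrl
print(ctrl.hand_in())"
```

```text
the job is handed in; nothing more can be done
None
```

The three batteries were pushed back square, with near ends measured within about 1 mm of flush with the board's near edge. The straightedge stands mid-mat and released, and the job was handed in at about 19.6 s; the hand-in call gave no verdict.

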